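# Clear the tool chest's lid, open its combination padlock and hold it up

### The job

Before the tool chest can be opened its lid must be clear: lay the scraper that was left on it flat in the empty place of the white tray, parallel to the two scrapers already there and with its blade pointing the same way, without dropping it or disturbing those two. Then open the chest's combination padlock, whose first numbers are already dialled: turn its dial clockwise, feeling the clicks, until the white pointer stands at the dark index mark beside the shackle, pull the lock back so that the shackle slides open, and unhook it from the staple. Finish while still holding the open lock up, steady and dial upward, a hand's breadth (10 cm) or more above the lid, and leave everything else on the table alone.

Things in the scene. Friction and masses are not known exactly. Their poses are not given: they have to be found in the camera images.
- chest: fixed stainless tool chest, 330 x 340 x 100 mm, flat two-leaf lid, top at z = 100. Origin: centre of its underside; x runs from the front leaf (padlock) to the rear leaf (scraper), z up. The padlock lies on the front leaf on a 4 mm guard plate (top at z = 104) between two flanges along x, inner faces at y = +-29, outer +-32, tops at z = 111.
- staple (a point): middle of the top bar of the staple, an upright inverted U of 6 mm round bar fixed to the chest, its plane across the chest's x: posts 22 mm apart along y, bar centre 24 mm (top 27 mm) above the guard plate, eye 16 mm wide. The shackle's short leg runs through the eye along x. Case front touching the posts: the lock's origin is 33 mm behind this point.
- lock: steel combination padlock, 0.3 to 0.45 kg in all, lying flat, dial up, shackle towards +x. Case 60 (x) x 54 (y) x 25 (z) mm; origin: centre of its underside. Between the guard flanges it can slide along x (2 mm play each side in y). At the start the staple is about 46 mm ahead of the origin. The dark index mark is on the case top at the shackle (+x) edge.
- lock_dial (a point): centre of the dial knob at mid-height, 34 mm above the lock's underside, straight above its origin. The knob is a black cylinder 38 mm in diameter from 26.5 to 41.5 mm above the underside, vertical axis, with a white pointer bar on top.
- dial (a joint): dial angle (rad): 0 with the pointer at the index mark, positive anticlockwise of it seen from above; turning clockwise lowers it. 16 clicks a turn (22.5 deg each, 0 is one of them, about 0.07 N m to pass one) hold it where it is left; range +-2.7. It starts 2 to 6 clicks positive. The shackle is blocked unless it is within about 0.12 of 0.
- shackle (a joint): how far the shackle has slid out along the lock's +x (m): 0 shut, 0.022 open; 3 N friction, stays where left, does not swivel. U of 8 mm bar 13 mm above the underside, legs at y = +14 (long, stays in the case) and -14 (short), inside of bend 60 mm ahead of the lock's origin when shut. Draw the lock back: after about 10 mm slack the bend catches the staple, 22 mm more opens it.
- shackle_tip (a point): end of the shackle's short leg: 22 mm ahead of the lock's origin when shut; 44 mm when open, so 14 mm clear of the case. To unhook the open lock, slide it forward along +x until the case front meets or nearly meets the staple (the leg is then out of the eye), and lift straight up.
- scraper: the scraper on the lid: white plastic handle 117 long x 22 wide x 18 mm high, steel blade 85 long x 56 wide x 3 mm lying on the surface, 0.12 kg. Origin: on its underside near the balance point; x points to the blade: handle from x = -105 to +12, blade from +40 to +125, z up. Grip the handle across (22 mm) near the origin.
- scraper_tip (a point): middle of the scraper blade's front edge, 125 mm ahead of its origin.
- scraper_butt (a point): end of the scraper's handle, 105 mm behind its origin.
- tray: fixed open white tray, 282 (x) x 240 (y) x 22 mm, walls 4 mm, inner floor 4 mm above its origin (centre of its underside). Two scrapers lie in it along its x, blades to +x, near y = 0 and y = -65; the empty place is the strip round y = +65.
- scraper_b: like the scraper, lying in the middle of the tray; same origin and axes.
- scraper_c: like the scraper, lying in the tray on its -y side; same origin and axes.
- jar: small lidded sample jar, 48 mm in diameter, 60 mm high, standing near the table's far side; to be left alone.
- spray: white spray bottle, 68 mm in diameter, 190 mm high; to be left alone.
- tape_roll: roll of tape, 84 mm in diameter, 30 mm high; to be left alone.
- probe: small white hand thermometer with a thin steel probe, 190 mm long; to be left alone.

How it is judged:
On the way, in this order (a step that is already met when the one before it is completed fails the run):
1. the scraper lies flat in the empty place of the tray, parallel to the others, blade the same way, let go (z of scraper in the frame of tray between 0 and 0.01 m and x of scraper_tip in the frame of tray between 0.06 and 0.139 m and x of scraper_butt in the frame of tray above -0.139 m and y of scraper in the frame of tray between 0.03 and 0.105 m and angle between scraper's own z axis and vertical below 0.1 rad and angle between the x axis of scraper and the x axis of scraper_b, either way round below 0.2 rad and contact force between scraper and the arm below 0.05 N and linear speed of scraper below 0.02 m/s and contact force between scraper and the fingers below 0.05 N), for 0.2 s.
2. the dial's pointer is at the index mark, the shackle still shut (value of joint dial between -0.12 and 0.12 rad and value of joint shackle below 0.004 m), for 0.2 s.
3. the shackle is pulled open (value of joint shackle above 0.015 m), for 0.1 s.
At the end, for the whole second after the job is handed in: The gripper holds the lock still, its underside 90 mm or more above the lid (z > 190 mm), dial up within 20 deg, shackle at least 13 mm open, off the chest; the scraper lies in the tray's empty strip, flat, at rest, within 11 deg of the others' direction, blade the same way (height (world z) of lock above 0.19 m and angle between lock's own z axis and vertical below 0.35 rad and value of joint shackle above 0.013 m and contact force between lock and the fingers above 1 N and contact force between lock and chest below 0.05 N and linear speed of lock below 0.03 m/s and angular speed of lock below 0.3 rad/s and z of scraper in the frame of tray between 0 and 0.01 m and x of scraper_tip in the frame of tray between 0.06 and 0.139 m and x of scraper_butt in the frame of tray above -0.139 m and y of scraper in the frame of tray between 0.03 and 0.105 m and angle between scraper's own z axis and vertical below 0.1 rad and angle between the x axis of scraper and the x axis of scraper_b, either way round below 0.2 rad and contact force between scraper and the arm below 0.05 N and linear speed of scraper below 0.02 m/s); the arm keeps its last pose, push and grip.
It fails at once if a scraper already in the tray is shifted by more than 30 mm (distance of any of scraper_b, scraper_c from where it was at the start of the episode above 0.03 m).
It fails at once if another thing on the table is shifted by more than 30 mm (distance of any of jar, spray, tape_roll, probe from where it was at the start of the episode above 0.03 m).
It fails at once if the scraper is dropped (linear speed of scraper above 0.7 m/s and contact force between scraper and the fingers below 0.1 N).
It also fails if it takes over 61 s, if anything falls off the work surface, if the arm or the gripper's body presses on something with over 40 N, if the wrist force passes 120 N, or if a joint passes its speed limit or range.

### The arm

A 6-joint arm with a two-finger parallel gripper is mounted at the origin on the work surface. World frame = base frame: x ahead of the robot, y to its left, z up, the work surface at z = 0. Lengths are in m, angles in rad, forces in N, time in s.
With the tool pointing down it reaches from about 0.225 to 0.875 m from the base axis. Payload 3.4 kg.
Tool frame: the origin (TCP) lies on the centre line of the jaws, within the pads' length; the fingertips stand 17 mm ahead of it and the grasp point (between the pads) lies 2 mm behind it (manip.finger_overhang is the distance from the TCP to the fingertips, in m); y points along the fingers, x is the direction in which the jaws open and shut, and the axes are right-handed (so a half turn about y gives the same grasp; the last joint's range is limited). The gripper opens to 85 mm and grips with 20 to 120 N. Pads are 22 mm wide; open, the fingers measure 114 mm over their backs; the gripper's body (76 mm by 85 mm) begins 54 mm behind the grasp point. The pads swing forward as they close: fully open they stand 13 mm farther back than shut.
Start: joints at [1.205, 0.276, 1.505, -0, 1.361, -0.121], TCP at [0.139, 0.558, 0.248] pointing down, gripper open.
Joint ranges: [-2.89, 2.89], [-0.75, 2.08], [0.22, 2.7], [-1.18, 4.32], [0.11, 2.71], [-2.7, 2.7]. Speed limits (rad/s): [2.57, 2.57, 3.14, 3.14, 3.14, 3.14].

### API

Orientations are given as a unit quaternion [w, x, y, z].
In Python, from rig import manip gives the robot as it stands.
- The arm moves only by the tool arm_command, never from a script. Its argument "commands" is a list of rows, each a list of 3 entries, a list of its own where there are three numbers: the finger opening in cm, from 0 to 8.54, then the shift along the world's x, y, z in cm, then the turn about the world's z in rad. A call has 1 to 12 rows; each row shifts and turns the commanded pose from where the row before left it; what a row does not reach is not made up. A row lasts 1/10 s, in which the tool goes at most 50 mm and 8.59 degrees, less where a joint would pass 70% of its speed; a pose out of reach is approached as far as the arm can. A call with a gripper value outside its range is refused whole. The fingers move at their own pace and stop on an object; "grip_force" is the grip in N (left out, the last holds). Time passes only in rows, so rows that do not move let the fingers close. It gives the time, the measured TCP pose, the force and the opening at its end, in the units of the state.
- manip.get_state(): the state, without advancing time (a new reading comes with each control period).
- manip.get_image(name): name is "side" or "top"; returns a dict with "pixels" (480x640x3 uint8, red, green, blue), "range_z" (480x640 float32, m along the optical axis (not along the pixel's ray), 0 where there is no reading), "intrinsics" (3x3 intrinsics, pixels), "k1" (the pictures are not rectified: a ray, as slopes to the right and down, at radius r is drawn at 1 + k1 r^2 times it, then the intrinsics apply), "R" (3x3) and "t" (3): a world point X has camera coordinates R X + t. Camera axes: x right, y down, z forward; pixel columns grow to the right and rows downward; lengths in m; the calibration is good to about 2 mm. A picture is of the moment at which its call begins.
- manip.sign_off(): hands the job in, once; it reports no verdict.
The state is a dict: "clock": time; "qpos": joint angles; "qd": joint speeds; "effort": joint torques, N m; "position": TCP position; "ee_rot": TCP orientation; "contact_force": force on the tool from outside, world axes, zero at the start; "moment": the same for the moment, N m; "width": finger opening in m.
Only numpy, scipy, OpenCV 4.12 (cv2) and the standard library are available. Lean on these libraries where they do the work, as an engineer would, in place of code of your own. Each camera call takes 0.05 s, during which the arm holds its last target.

## Working session

There is one attempt and no reset: what is moved stays moved. The work goes in short steps, Python scripts to look and compute and a tool call to move; the robot and the scene stay as the last step left them, time stands still between calls to the robot, and variables do not carry over. Pictures are saved under pics/ and viewed, and the job is handed in when it is done.

Besides the shell and the picture viewer there is one more tool, called after "Emit:" as name(argument=value, ...), one argument or row to a line, values as JSON. arm_command: Moves the arm, as the interface text tells. Its arguments: {"type":"object","properties":{"commands":{"type":"array"},"grip_force":{"type":"number"}},"required":["commands"]}

```bash
ls; mkdir -p pics; python3 - <<'E'
from rig import manip
import cv2,numpy as np
print(manip.get_state())
for n in ("side","top"):
    d=manip.get_image(n)
    np.savez(f"{n}0.npz",**d)
    cv2.imwrite(f"pics/{n}0.png",d["pixels"][:,:,::-1])
    print(n,d["intrinsics"],d["k1"],d["R"],d["t"])
E
```

```text
pics
{'clock': 0.0, 'qpos': array([ 1.20499573e+00,  2.76599804e-01,  1.50616134e+00,  8.89847520e-07,
        1.36067946e+00, -1.21018863e-01]), 'qd': array([ 0.00010574,  0.00126405, -0.00103641,  0.00084616,  0.00129432,
        0.0015646 ]), 'effort': array([ 3.02673334e-04, -4.16787708e+01, -2.45800334e+01, -2.37696750e-04,
        1.11483992e-02,  2.03739788e-06]), 'position': array([0.139182  , 0.55738145, 0.24742569]), 'ee_rot': array([-0.5569656 ,  0.55763912,  0.43465691, -0.43577666]), 'contact_force': array([ 0.32991516, -0.09409898,  0.45737716]), 'moment': array([-0.02491799, -0.00352728, -0.08953152]), 'width': 0.08495931766413417}
side [[453.88805442   0.         309.53873416]
 [  0.         453.88805442 237.53971496]
 [  0.           0.           1.        ]] -0.05922509426316032 [[ 0.8976178  -0.44058928  0.01278145]
 [-0.23047221 -0.49386678 -0.83843793]
 [ 0.3757191   0.74965105 -0.5448472 ]] [-0.51086682  0.20822185  0.85730646]
top [[552.41336714   0.         319.96189513]
 [  0.         552.41336714 240.0791363 ]
 [  0.           0.           1.        ]] -0.13088698466146403 [[-0.01818103 -0.99972326 -0.01492832]
 [-0.99606126  0.01940636 -0.08651798]
 [ 0.08678374  0.01329653 -0.99613844]] [0.0059852  0.58268855 1.20899044]
```

View pics/top0.png

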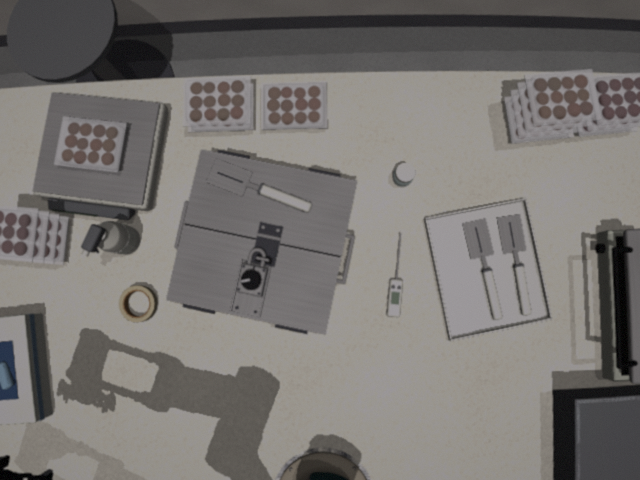

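View pics/side0.png

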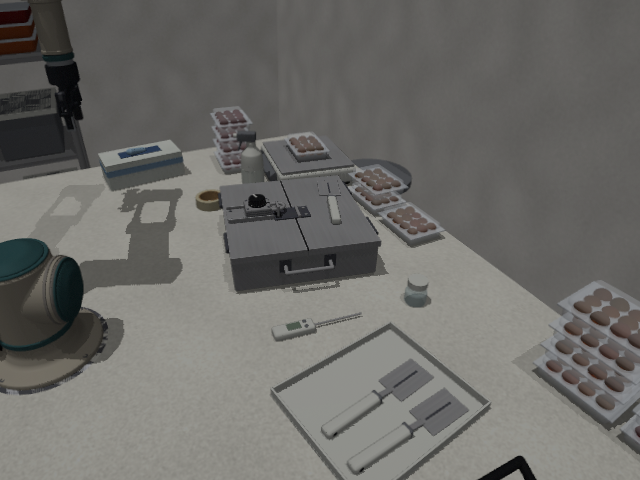

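```bash
cat > h.py <<'E'
import numpy as np,cv2
from rig import manip
def ray(d,u,v):
    K=d["intrinsics"];k1=float(d["k1"])
    xd=(u-K[0,2])/K[0,0];yd=(v-K[1,2])/K[1,1]
    x,y=xd,yd
    for _ in range(20):
        f=1+k1*(x*x+y*y);x=xd/f;y=yd/f
    dr=d["R"].T@np.array([x,y,1.]);o=-d["R"].T@d["t"]
    return o,dr
def onz(d,u,v,z):
    o,r=ray(d,u,v);s=(z-o[2])/r[2];return o+s*r
def proj(d,X):
    c=d["R"]@np.asarray(X)+d["t"];x,y=c[0]/c[2],c[1]/c[2];f=1+float(d["k1"])*(x*x+y*y)
    K=d["intrinsics"];return np.array([K[0,0]*x*f+K[0,2],K[1,1]*y*f+K[1,2]])
def rz(d,u,v):
    o,r=ray(d,u,v);return o+r*d["range_z"][int(round(v)),int(round(u))]
def load(n): return {k:v for k,v in np.load(n).items()}
def crop(d,name,u0,u1,v0,v1,s):
    im=d["pixels"][v0:v1,u0:u1,::-1];im=cv2.resize(im,None,fx=s,fy=s,interpolation=cv2.INTER_CUBIC);cv2.imwrite(name,im)
E
python3 - <<'E'
from h import *
t=load("top0.npz");s=load("side0.npz")
crop(t,"pics/c1.png",160,360,140,340,3.9.__int__() if 0 else 3)
crop(t,"pics/c2.png",410,560,190,345,4)
crop(s,"pics/c3.png",200,390,120,300,4)
E
```

```text
(no output)
```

View pics/c1.png

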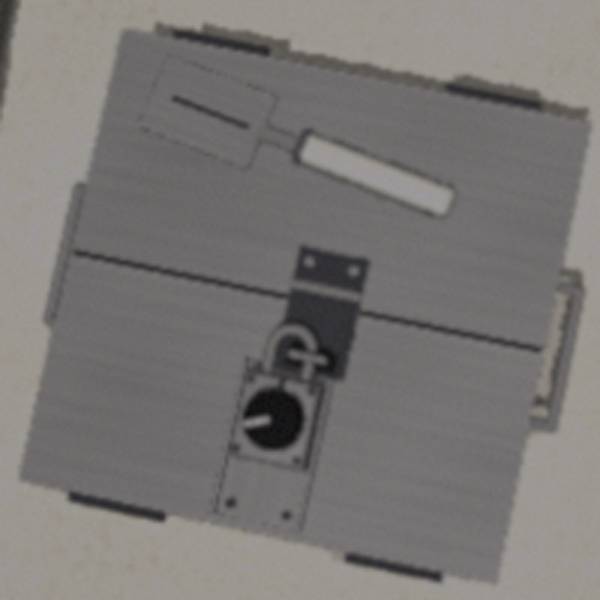

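View pics/c2.png

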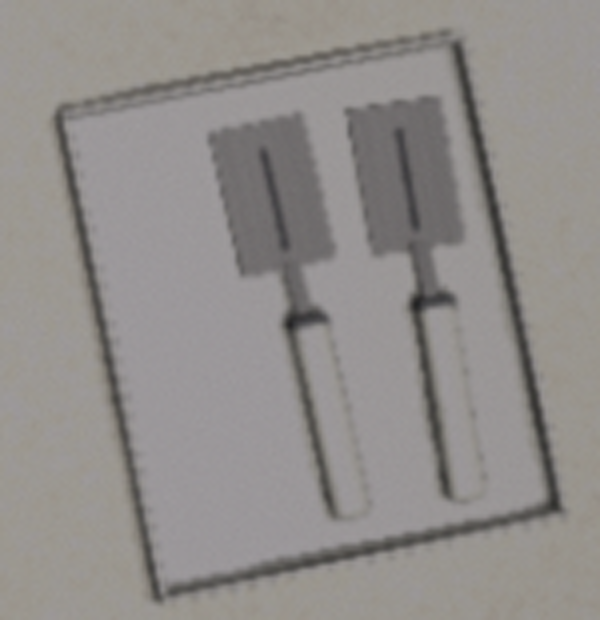

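View pics/c3.png

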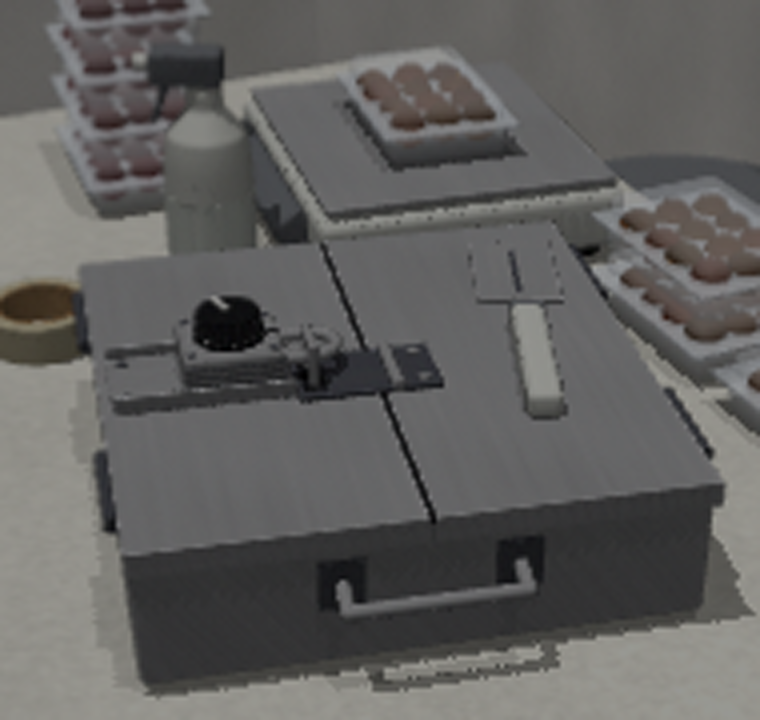

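```bash
python3 - <<'E'
from h import *
t=load("top0.npz");s=load("side0.npz")
g=t["pixels"].astype(int)
gray=g.mean(2)
def comp(mask,box):
    m=np.zeros(mask.shape,np.uint8);u0,u1,v0,v1=box;m[v0:v1,u0:u1]=mask[v0:v1,u0:u1]
    n,l,st,c=cv2.connectedComponentsWithStats(m);i=1+np.argmax(st[1:,4]);ys,xs=np.nonzero(l==i);return xs,ys,c[i],st[i]
# handle
x,y,c,st=comp(gray>150,(245,325,170,225))
print("handle",c,st,gray[190:196,280:285].mean(), cv2.minAreaRect(np.c_[x,y].astype(np.float32)))
r=cv2.boxPoints(cv2.minAreaRect(np.c_[x,y].astype(np.float32)))
P=[onz(t,*p,.116) for p in r];print(np.round(P,4))
x,y,c,st=comp(gray<45,(230,275,260,300));print("knob",c,st,onz(t,*c,.1455))
(cx,cy),rad=cv2.minEnclosingCircle(np.c_[x,y].astype(np.float32));print(cx,cy,rad,onz(t,cx,cy,.1455), "range",rz(t,cx,cy))
f=lambda p,s,u,v:(p[0]/s+u-.4,p[1]/s+v-.4)
def show(n,pts,s,u,v,z):
    for p in pts:
        print(n,p,np.round(onz(t,*f(p,s,u,v),z),4))
show("chest",[(122,30),(590,118),(497,580),(20,480)],3,160,140,.1)
show("blade",[(165,60),(277,93),(245,167),(138,130)],3,160,140,.103)
show("tray",[(58,108),(458,38),(560,510),(158,598)],4,410,190,.022)
show("bl_b",[(210,132),(302,112),(335,255),(243,275)],4,410,190,.007)
show("butt_b",[(352,516)],4,410,190,.022)
show("guard",[(245,357),(332,378),(302,530),(213,513)],3,160,140,.111)
show("staple",[(292,352),(328,362)],3,160,140,.131)
show("pointer",[(243,427),(270,420)],3,160,140,.1455)
show("shack",[(290,325)],3,160,140,.121)
for uv in [(200,160),(340,200),(300,280)]: print(rz(t,*uv))
print(rz(t,450,260),rz(t,400,330))
E
```

```text
handle [285.43772242 198.17081851] [262 187  47  23 281] 127.61111111111113 ((285.04119873046875, 198.09278869628906), (48.8211555480957, 5.887257099151611), 21.03750991821289)
[[0.6781 0.115  0.116 ]
 [0.6896 0.1105 0.116 ]
 [0.6505 0.0155 0.116 ]
 [0.639  0.0201 0.116 ]]
knob [251.49420849 279.04247104] [242 270  19  19 259] [0.49620625 0.13263464 0.1455    ]
250.82394409179688 279.2042236328125 9.736892700195312 [0.49590288 0.1339949  0.1455    ] range [0.49596534 0.1344725  0.14209053]
chest (122, 30) [0.7771 0.2487 0.1   ]
chest (590, 118) [ 0.7049 -0.0854  0.1   ]
chest (497, 580) [ 0.3825 -0.0135  0.1   ]
chest (20, 480) [0.4563 0.321  0.1   ]
blade (165, 60) [0.7534 0.2166 0.103 ]
blade (277, 93) [0.7272 0.1361 0.103 ]
blade (245, 167) [0.6745 0.1591 0.103 ]
blade (138, 130) [0.7031 0.2358 0.103 ]
tray (58, 108) [ 0.6315 -0.2406  0.022 ]
tray (458, 38) [ 0.6679 -0.4734  0.022 ]
tray (560, 510) [ 0.3983 -0.5205  0.022 ]
tray (158, 598) [ 0.3564 -0.2881  0.022 ]
bl_b (210, 132) [ 0.6181 -0.3303  0.007 ]
bl_b (302, 112) [ 0.6287 -0.3844  0.007 ]
bl_b (335, 255) [ 0.5462 -0.3999  0.007 ]
bl_b (243, 275) [ 0.5359 -0.346   0.007 ]
butt_b (352, 516) [ 0.3988 -0.3995  0.022 ]
guard (245, 357) [0.5397 0.1585 0.111 ]
guard (332, 378) [0.5241 0.098  0.111 ]
guard (302, 530) [0.4197 0.12   0.111 ]
guard (213, 513) [0.4322 0.1817 0.111 ]
staple (292, 352) [0.5414 0.1231 0.131 ]
staple (328, 362) [0.5342 0.0985 0.131 ]
pointer (243, 427) [0.4907 0.1548 0.1455]
pointer (270, 420) [0.4951 0.1365 0.1455]
shack (290, 325) [0.5606 0.1256 0.121 ]
[0.7545918  0.24942765 0.09834438]
[ 0.66007362 -0.04981836  0.10167226]
[0.49330021 0.03712187 0.1019778 ]
[ 0.53354105 -0.30083248 -0.00109795] [ 0.37743048 -0.18196849 -0.00261128]
```

```bash
python3 - <<'E'
from h import *
from scipy.spatial.transform import Rotation as R
s=manip.get_state();q=s["ee_rot"];M=R.from_quat([q[1],q[2],q[3],q[0]]).as_matrix();print(M.round(3));print("jaw yaw",np.arctan2(M[1,0],M[0,0]),manip.finger_overhang)
t=load("top0.npz");g=t["pixels"].astype(int).mean(2)
m=np.zeros(g.shape,np.uint8);m[170:225,245:325]=g[170:225,245:325]>118
n,l,st,c=cv2.connectedComponentsWithStats(m)
i=1+np.argmax(st[1:,4]);ys,xs=np.nonzero(l==i);r=cv2.minAreaRect(np.c_[xs,ys].astype(np.float32));print(st[i],r)
for p in cv2.boxPoints(r): print(onz(t,*p,.116).round(4))
print(g[192:200,270:280].astype(int), g[170,300])
E
```

```text
[[ 0.242 -0.001 -0.97 ]
 [ 0.97  -0.002  0.242]
 [-0.002 -1.     0.   ]]
jaw yaw 1.3259807444554779 0.017
[260 186  51  25 462] ((285.16888427734375, 198.06570434570312), (52.036930084228516, 9.009378433227539), 21.250505447387695)
[0.6766 0.119  0.116 ]
[0.6942 0.112  0.116 ]
[0.6521 0.011  0.116 ]
[0.6346 0.0181 0.116 ]
[[153 152 153 152 153 153 152 152 148 143]
 [153 152 152 153 152 152 151 154 152 152]
 [151 155 154 152 153 153 154 152 153 153]
 [152 152 154 154 153 154 154 153 153 152]
 [136 147 148 152 154 154 153 153 152 153]
 [112 125 138 144 148 149 152 154 154 155]
 [ 91 100 113 122 129 137 145 149 152 154]
 [ 94  91  91  94  98 108 125 135 143 147]] 108.0
```

Emit:
arm_command(
  commands=[
    [8.5,[3.6,-3.0,0],-0.143],
    [8.5,[3.6,-3.0,0],-0.143],
    [8.5,[3.6,-3.0,0],-0.143],
    [8.5,[3.6,-3.0,0],-0.143],
    [8.5,[3.6,-3.0,0],-0.143],
    [8.5,[3.6,-3.0,0],-0.143],
    [8.5,[3.6,-3.0,0],-0.143],
    [8.5,[3.6,-3.0,0],-0.143],
    [8.5,[3.6,-3.0,0],-0.143],
    [8.5,[3.6,-3.0,0],-0.143],
    [8.5,[3.6,-3.0,0],-0.143],
    [8.5,[3.6,-3.0,0],-0.143],
  ],
  grip_force=50,
)

```text
clock: 1.3
position: [0.5724, 0.1964, 0.2479]
ee_rot: [-0.693, 0.693, -0.139, 0.139]
contact_force: [0.7, 1.4, 0.2]
width: 0.0852
```

Emit:
arm_command(
  commands=[
    [8.5,[3.6,-2.9,0],0],
    [8.5,[3.7,-3.0,0],0],
    [8.5,[3.7,-2.9,0],0],
    [8.5,[0,0,-3],0],
    [8.5,[0,0,-3],0],
    [8.5,[0,0,-2],0],
    [8.5,[0,0,0],0],
  ],
)

```text
clock: 2.0
position: [0.6789, 0.1095, 0.1638]
ee_rot: [-0.693, 0.694, -0.14, 0.134]
contact_force: [-1.1, 0.7, -0.5]
width: 0.0852
```

```bash
python3 - <<'E'
from h import *
print(manip.get_state()["position"],manip.get_state()["qpos"])
for n in ("side","top"):
    d=manip.get_image(n);np.savez(f"{n}1.npz",**d)
    if n=="side": crop(d,"pics/s1.png",200,400,60,260,3)
    else: crop(d,"pics/t1.png",160,360,140,340,3)
E
```

```text
[0.67889937 0.10946053 0.1638364 ] [ 5.87891618e-02  4.98504405e-01  1.36293699e+00 -5.24475658e-05
  1.28889793e+00  4.49221585e-01]
```

View pics/s1.png

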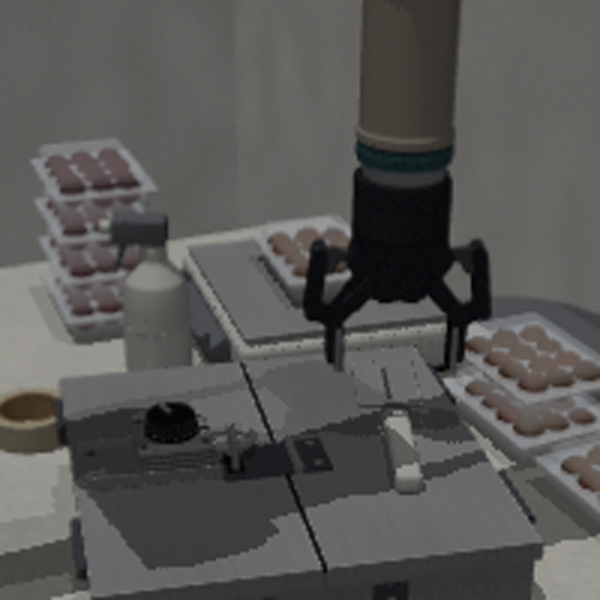

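View pics/t1.png

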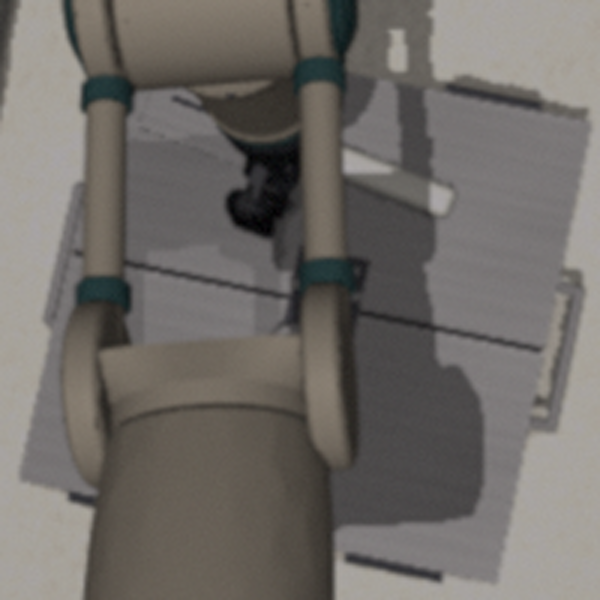

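```bash
python3 - <<'E'
from h import *
d=load("side1.npz")
for X in [(.679,.1095,.118),(.682,.108,.118),(.687,.1185,.118),(.679,.1095,.148)]:
    p=proj(d,X);print((p-[200,60])*3)
from scipy.spatial.transform import Rotation as R
q=manip.get_state()["ee_rot"];M=R.from_quat([q[1],q[2],q[3],q[0]]).as_matrix();print(M.round(3),np.arctan2(M[1,0],M[0,0]))
# handle in side view, raise to plane z=.118
for p in [(396,410),(404,488)]:
    print(onz(d,p[0]/3+200-.3,p[1]/3+60-.3,.118))
E
```

```text
[391.08207603 410.6684475 ]
[395.11894345 410.73017182]
[394.38207166 404.2130971 ]
[392.44846793 378.1938599 ]
[[ 0.925 -0.001  0.38 ]
 [-0.38  -0.     0.925]
 [-0.001 -1.    -0.   ]] -0.38992918520463277
[0.68336789 0.11055181 0.118     ]
[ 0.62879951 -0.00259994  0.118     ]
```

Emit:
arm_command(
  commands=[
    [8.5,[0.1,-0.5,-2],0],
    [8.5,[0,0,-1.5],0],
    [8.5,[0,0,-0.8],0],
    [8.5,[0,0,0],0],
    [8.5,[0,0,0],0],
  ],
)

```text
clock: 2.6
position: [0.6832, 0.1051, 0.1267]
ee_rot: [0.694, -0.694, 0.136, -0.138]
contact_force: [-0.5, 0.2, 0.6]
width: 0.085
```

Emit:
arm_command(
  commands=[
    [8.5,[0,0,-0.6],0],
    [8.5,[0,0,0],0],
    [3,[0,0,0],0],
    [1,[0,0,0],0],
    [1,[0,0,0],0],
    [1,[0,0,0],0],
    [1,[0,0,0],0],
    [1,[0,0,0],0],
  ],
)

```text
clock: 3.4
position: [0.6826, 0.1049, 0.1196]
ee_rot: [0.694, -0.694, 0.137, -0.137]
contact_force: [-0.5, 1.0, 2.1]
width: 0.0207
```

Emit:
arm_command(
  commands=[
    [1,[0,0,0],0],
    [1,[0,0,1],0],
    [1,[0,0,2],0],
    [1,[0,0,3],0],
    [1,[0,0,3],0],
    [1,[0,0,2],0],
    [1,[0,0,0],0],
  ],
)

```text
clock: 4.1
position: [0.6841, 0.105, 0.2334]
ee_rot: [0.694, -0.693, 0.134, -0.14]
contact_force: [-1.1, 0.7, -1.5]
width: 0.0205
```

```bash
python3 - <<'E'
from h import *
print(manip.get_state()["position"],manip.get_state()["width"])
d=manip.get_image("side");np.savez("side2.npz",**d)
crop(d,"pics/s2.png",200,400,60,260,3)
E
```

```text
[0.68409631 0.10500133 0.23338749] 0.020516964873461364
```

View pics/s2.png

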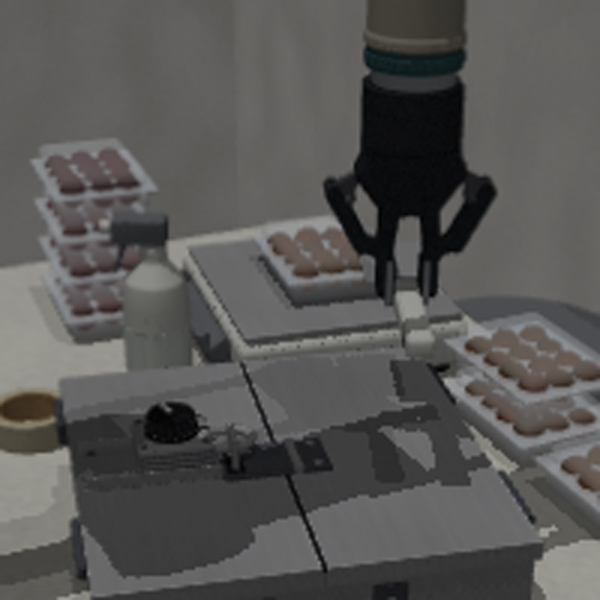

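Emit:
arm_command(
  commands=[
    [1,[-1,-2,0],-0.07],
    [1,[-1.6,-3.5,0],-0.083],
    [1,[-1.7,-3.6,0],-0.085],
    [1,[-1.7,-3.7,0],-0.085],
    [1,[-1.7,-3.7,0],-0.085],
    [1,[-1.7,-3.7,0],-0.085],
    [1,[-1.7,-3.7,0],-0.085],
    [1,[-1.7,-3.7,0],-0.085],
    [1,[-1.7,-3.7,0],-0.085],
    [1,[-1.7,-3.7,0],-0.085],
    [1,[-1.7,-3.5,0],-0.085],
    [1,[-1.5,-3.3,0],-0.082],
  ],
)

```text
clock: 5.35
position: [0.4864, -0.3139, 0.2273]
ee_rot: [-0.542, 0.542, -0.455, 0.452]
contact_force: [0.5, -0.7, -0.9]
width: 0.0207
```

Emit:
arm_command(
  commands=[
    [1,[0,0,-3],0],
    [1,[0,0,-3],0],
    [1,[0,0,-3],0],
    [1,[0,0,0],0],
    [1,[0,0,0],0],
  ],
)

```text
clock: 5.85
position: [0.4877, -0.3126, 0.1382]
ee_rot: [-0.543, 0.543, -0.454, 0.452]
contact_force: [0.3, 0.1, -1.1]
width: 0.02
```

```bash
python3 - <<'E'
from h import *
print(manip.get_state()["position"],manip.get_state()["width"])
d=manip.get_image("side");np.savez("side3.npz",**d)
crop(d,"pics/s3.png",250,510,220,480,3)
d=manip.get_image("top");np.savez("top3.npz",**d)
crop(d,"pics/t3.png",370,570,170,350,4)
E
```

```text
[ 0.48771842 -0.31255061  0.13822484] 0.02003843090450201
```

View pics/s3.png

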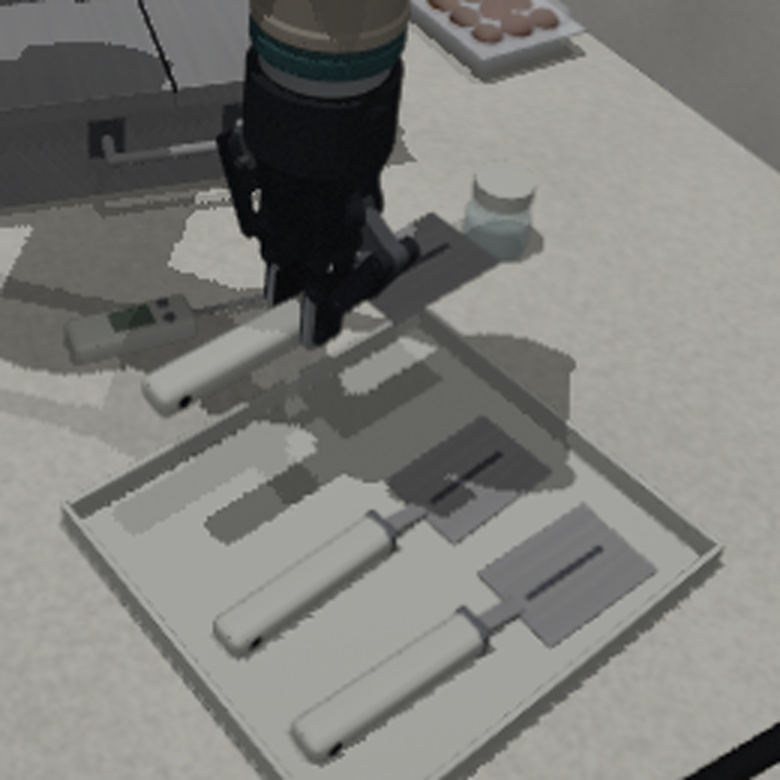

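View pics/t3.png

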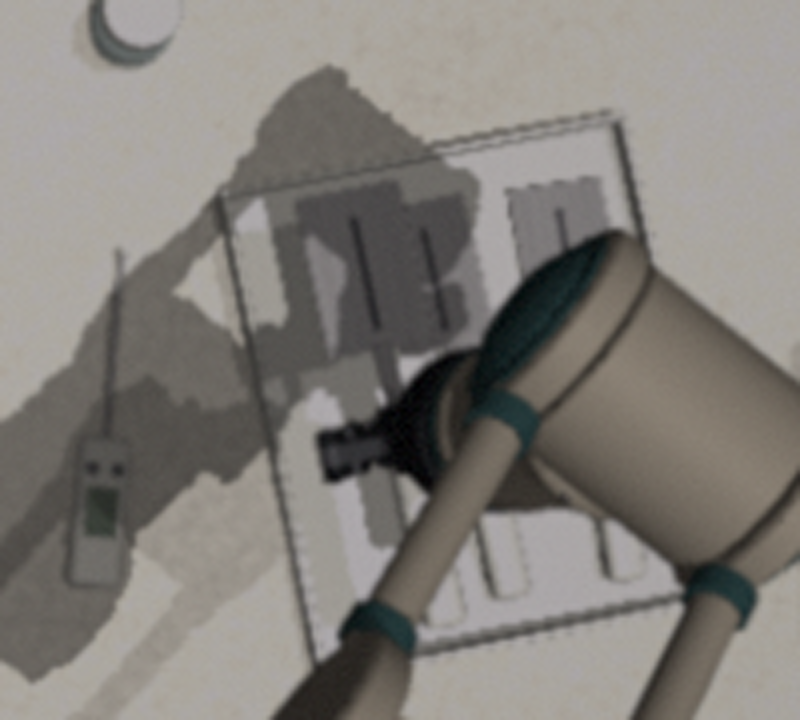

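```bash
python3 - <<'E'
from h import *
t=load("top3.npz");s=load("side3.npz")
f=lambda p:(p[0]/4+370-.4,p[1]/4+170-.4)
zb=.1382-.119+.103-.0
a=[onz(t,*f(p),zb) for p in [(300,200),(400,182)]];tip=(a[0]+a[1])/2
butt=onz(t,*f((443,618)),zb+.012)
print(a,tip,butt,np.arctan2(*(tip-butt)[1::-1]),np.linalg.norm((tip-butt)[:2]))
sl=[onz(t,*f(p),zb) for p in [(352,218),(378,328)]];print("slot",sl,np.arctan2(*(sl[0]-sl[1])[1::-1]))
fs=lambda p:(p[0]/3+250-.3,p[1]/3+220-.3)
print("side butt",onz(s,*fs((163,395)),zb+.006), "slot", [onz(s,*fs(p),zb) for p in [(449,245),(400,280)]])
c=np.array([.5135,-.3807]);yaw=.172
R2=np.array([[np.cos(yaw),np.sin(yaw)],[-np.sin(yaw),np.cos(yaw)]])
for n,p in (("tip",tip),("butt",butt)): print(n,R2@(p[:2]-c))
o=butt+(tip-butt)*105/230;print("origin",R2@(o[:2]-c))
# b in same frame
E
```

```text
[array([ 0.61181603, -0.2653251 ,  0.1222    ]), array([ 0.62031241, -0.31829306,  0.1222    ])] [ 0.61606422 -0.29180908  0.1222    ] [ 0.3956739  -0.32892298  0.1342    ] 0.1668354067903102 0.2234934815868757
slot [array([ 0.60194269, -0.292201  ,  0.1222    ]), array([ 0.54457666, -0.30351471,  0.1222    ])] 0.1947208344680947
side butt [ 0.39544207 -0.33114379  0.1282    ] slot [array([ 0.5996539 , -0.29320013,  0.1222    ]), array([ 0.55666276, -0.30595444,  0.1222    ])]
tip [0.11626479 0.07002509]
butt [-0.10722571  0.07117934]
origin [-0.00519744  0.0706524 ]
```

Emit:
arm_command(
  commands=[
    [1,[0,-0.3,-3],0],
    [1,[0,0,-3],0],
    [1,[0,0,-2.5],0],
    [1,[0,0,-1.5],0],
    [1,[0,0,-0.7],0],
    [1,[0,0,0],0],
    [1,[0,0,0],0],
  ],
)

```text
clock: 6.65
position: [0.4894, -0.3168, 0.0338]
ee_rot: [-0.543, 0.543, -0.452, 0.454]
contact_force: [0.1, -0.3, -1.6]
width: 0.0204
```

Emit:
arm_command(
  commands=[
    [1,[0,0,-0.4],0],
    [1,[0,0,-0.3],0],
    [1,[0,0,-0.2],0],
    [1,[0,0,0],0],
    [1,[0,0,0],0],
  ],
)

```text
clock: 7.15
position: [0.4885, -0.3162, 0.0236]
ee_rot: [-0.543, 0.543, -0.453, 0.453]
contact_force: [-0.5, 0.0, 2.3]
width: 0.021
```

Emit:
arm_command(
  commands=[
    [2.6,[0,0,0],0],
    [3.2,[0,0,0],0],
    [4.0,[0,0,0],0],
    [4.0,[0,0,0],0],
    [4.0,[0,0,0],0],
    [4.0,[0,0,1],0],
    [4.0,[0,0,2],0],
    [4.0,[0,0,4],0],
    [4.0,[0,0,5],0],
    [4.0,[0,0,5],0],
    [4.0,[0,0,3],0],
  ],
)

```text
clock: 8.25
position: [0.4894, -0.3169, 0.2286]
ee_rot: [-0.543, 0.543, -0.45, 0.455]
contact_force: [0.7, -0.5, 0.2]
width: 0.0401
```

Emit:
arm_command(
  commands=[
    [5.5,[0,3,0],0.142],
    [7,[0,4,0],0.142],
    [8.5,[0,4,0],0.142],
    [8.5,[0,4,0],0.142],
    [8.5,[0,4,0],0.142],
    [8.5,[0,4,0],0.142],
    [8.5,[0,4,0],0.142],
    [8.5,[0,4,0],0.142],
    [8.5,[0,4,0],0.142],
    [8.5,[0,4,0],0.142],
    [8.5,[0.6,4,0],0.142],
  ],
)

```text
clock: 9.35
position: [0.4934, 0.1155, 0.2243]
ee_rot: [-0.704, 0.704, 0.063, -0.063]
contact_force: [0.9, -0.5, 0.1]
width: 0.0852
```

```bash
python3 - <<'E'
from h import *
from scipy.spatial.transform import Rotation as R
s=manip.get_state();q=s["ee_rot"];M=R.from_quat([q[1],q[2],q[3],q[0]]).as_matrix();print("yaw",np.arctan2(M[1,0],M[0,0]),s["position"],s["qpos"])
d=manip.get_image("side");np.savez("side4.npz",**d)
crop(d,"pics/s4.png",200,400,90,290,3);crop(d,"pics/s4b.png",250,510,300,480,3)
d=manip.get_image("top");np.savez("top4.npz",**d)
crop(d,"pics/t4.png",170,570,150,350,2)
E
```

```text
yaw 0.1779189266654444 [0.49344267 0.11545729 0.22429493] [ 9.25627730e-02  1.88485323e-01  1.68597342e+00 -1.39334007e-04
  1.26643949e+00 -8.53143791e-02]
```

View pics/s4.png

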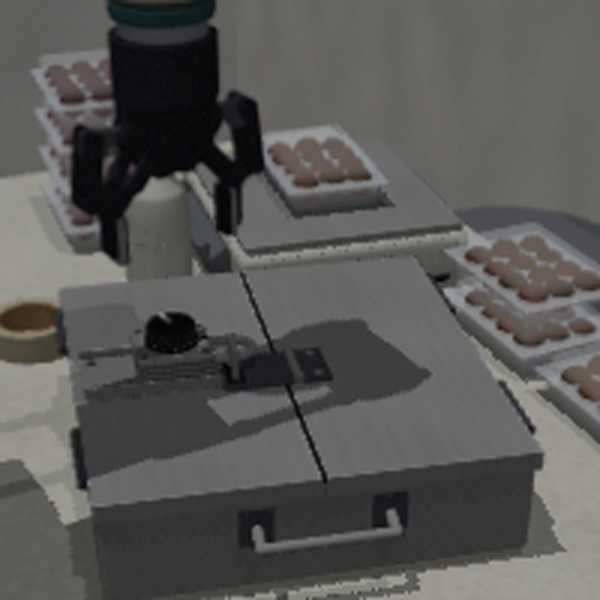

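View pics/s4b.png

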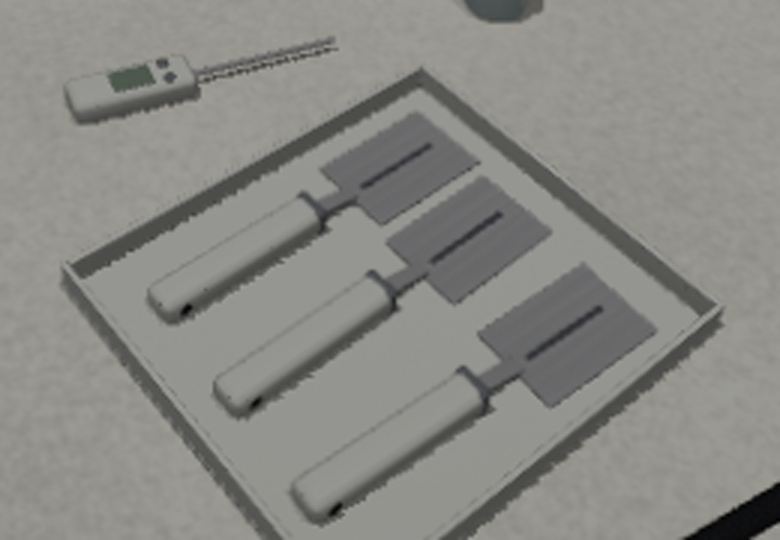

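View pics/t4.png

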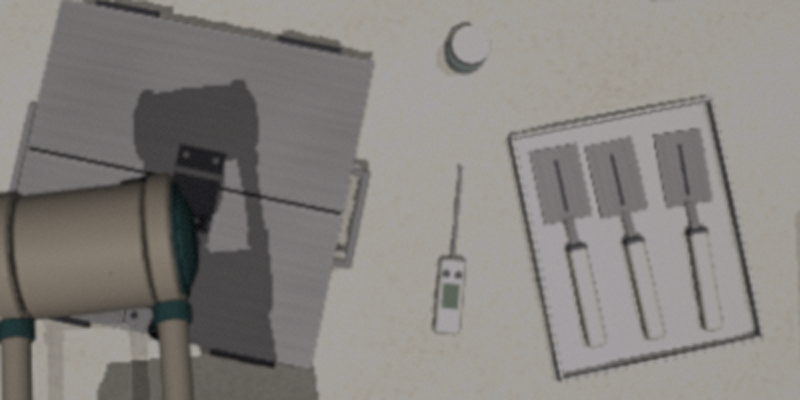

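```bash
python3 - <<'E'
from h import *
s=load("side0.npz");g=s["pixels"].astype(int).mean(2)
crop(s,"pics/k0.png",225,345,170,240,6)
m=np.zeros(g.shape,np.uint8);m[185:220,235:280]=g[185:220,235:280]<40
n,l,st,c=cv2.connectedComponentsWithStats(m);i=1+np.argmax(st[1:,4]);print(st[i],c[i],onz(s,*c[i],.138))
t=load("top0.npz");print(proj(s,[.496,.1335,.138]))
crop(t,"pics/k1.png",220,290,210,320,7)
E
```

```text
[249 194  20  14 193] [257.         201.03108808] [0.49373741 0.1306761  0.138     ]
[257.47971753 200.3195482 ]
```

View pics/k0.png

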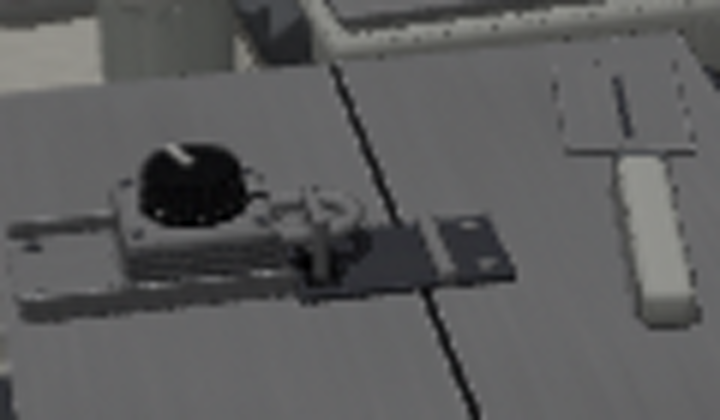

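View pics/k1.png

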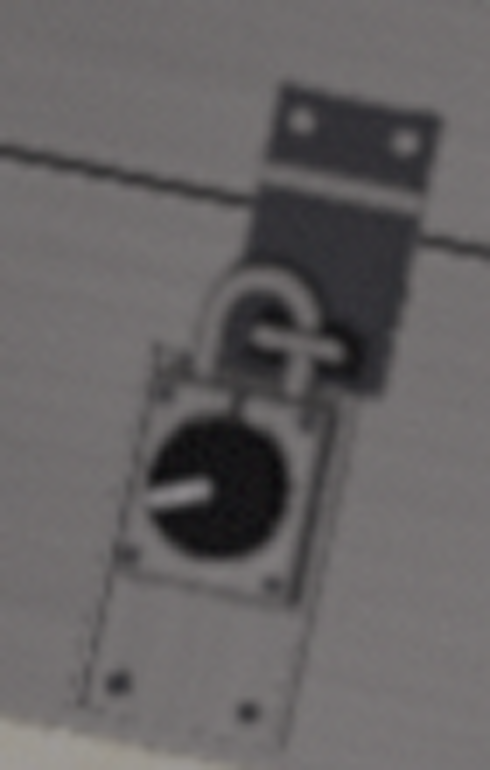

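Emit:
arm_command(
  commands=[
    [8.5,[0.2,1.2,-2],0],
    [8.5,[0,0,-2.5],0],
    [8.5,[0,0,-1.5],0],
    [8.5,[0,0,0],0],
    [8.5,[0,0,0],0],
  ],
)

```text
clock: 9.95
position: [0.4966, 0.1253, 0.1639]
ee_rot: [-0.704, 0.705, 0.061, -0.06]
contact_force: [-0.1, -0.4, -0.1]
width: 0.0851
```

```bash
python3 - <<'E'
from h import *
s=manip.get_state();print(s["position"])
d=manip.get_image("side");np.savez("side5.npz",**d)
crop(d,"pics/s5.png",200,330,110,240,5)
for X in [s["position"]]: print((proj(d,X)-[200,110])*5,(proj(d,[X[0],X[1],.1455])-[200,110])*5)
E
```

```text
[0.49659596 0.12530399 0.16393313]
[292.14532197 409.52553118] [294.01914068 444.74469655]
```

View pics/s5.png

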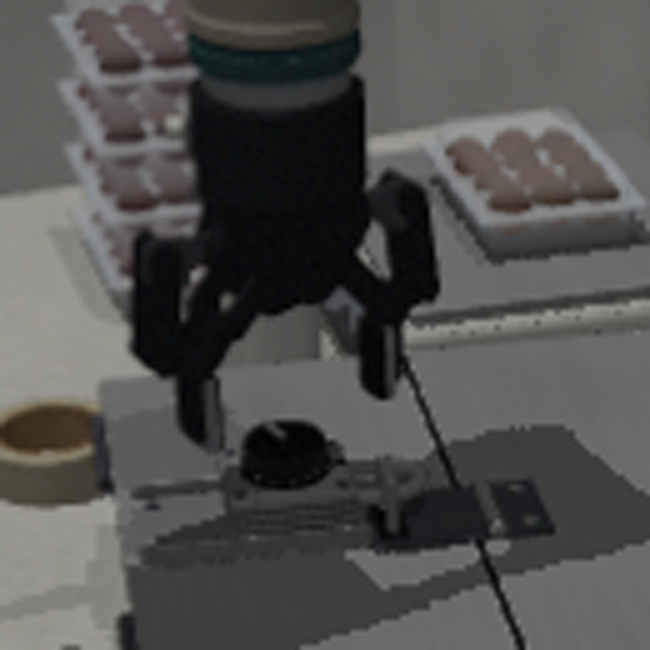

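Emit:
arm_command(
  commands=[
    [8.5,[-0.1,0.75,0],0],
    [8.5,[0,0,-1],0],
    [8.5,[0,0,-0.5],0],
    [8.5,[0,0,0],0],
    [8.5,[0,0,0],0],
  ],
  grip_force=40,
)

```text
clock: 10.5
position: [0.4952, 0.1333, 0.148]
ee_rot: [-0.704, 0.705, 0.061, -0.061]
contact_force: [0.1, 0.2, -0.3]
width: 0.0849
```

Emit:
arm_command(
  commands=[
    [6,[0,0,0],0],
    [5,[0,0,0],0],
    [4,[0,0,0],0],
    [2,[0,0,0],0],
    [2,[0,0,0],0],
    [2,[0,0,0],0],
  ],
)

```text
clock: 11.1
position: [0.4955, 0.1334, 0.1488]
ee_rot: [-0.704, 0.705, 0.061, -0.061]
contact_force: [-0.3, 0.2, 4.4]
width: 0.0362
```

```bash
python3 - <<'E'
from h import *
s=manip.get_state();print(s["position"],s["width"],s["moment"],s["contact_force"])
d=manip.get_image("side");np.savez("side6.npz",**d)
crop(d,"pics/s6.png",200,330,110,240,5)
E
```

```text
[0.49545867 0.13337374 0.14875099] 0.03622935729206746 [-0.04917706  0.21566104 -0.01873605] [-0.31394113  0.17772115  4.35909281]
```

View pics/s6.png

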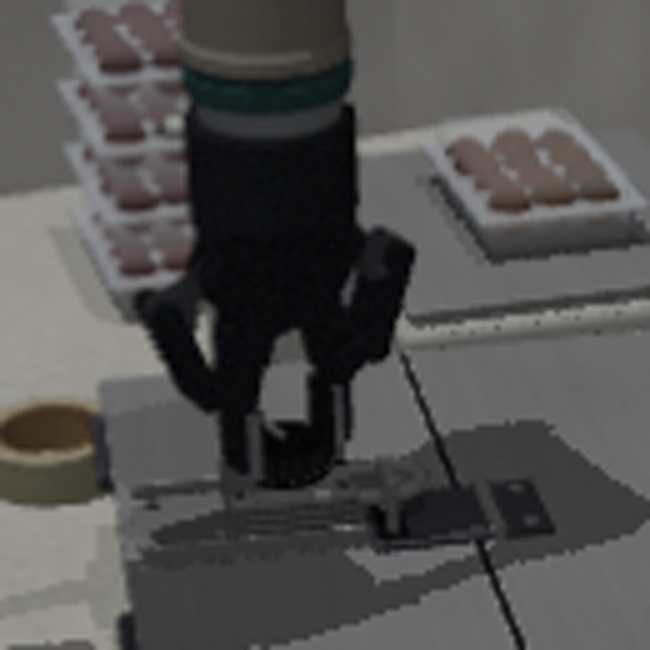

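Emit:
arm_command(
  commands=[
    [2,[0,0,0.1],-0.08],
    [2,[0,0,0],-0.13],
    [2,[0,0,0],-0.13],
    [2,[0,0,0],-0.13],
    [2,[0,0,0],-0.13],
    [2,[0,0,0],-0.13],
    [2,[0,0,0],-0.13],
    [2,[0,0,0],-0.13],
    [2,[0,0,0],-0.13],
    [2,[0,0,0],-0.13],
    [2,[0,0,0],-0.13],
    [2,[0,0,0],-0.13],
  ],
)

```text
clock: 12.35
position: [0.4932, 0.1358, 0.1489]
ee_rot: [0.554, -0.553, 0.443, -0.438]
contact_force: [-4.3, 6.7, 2.7]
width: 0.0365
```

```bash
python3 - <<'E'
from h import *
from scipy.spatial.transform import Rotation as R
s=manip.get_state();print(s["position"],s["width"],s["moment"],s["contact_force"],s["qpos"])
q=s["ee_rot"];M=R.from_quat([q[1],q[2],q[3],q[0]]).as_matrix();print("yaw",np.arctan2(M[1,0],M[0,0]))
d=manip.get_image("side");np.savez("side7.npz",**d)
crop(d,"pics/s7.png",200,330,110,240,5)
E
```

```text
[0.49319565 0.13583957 0.14888337] 0.03647499764348904 [1.2757547  0.72086533 0.0494823 ] [-4.26400953  6.65631978  2.67784614] [0.12888537 0.26146382 1.7913389  0.00623299 1.09263598 1.47065638]
yaw -1.3446593963142879
```

View pics/s7.png

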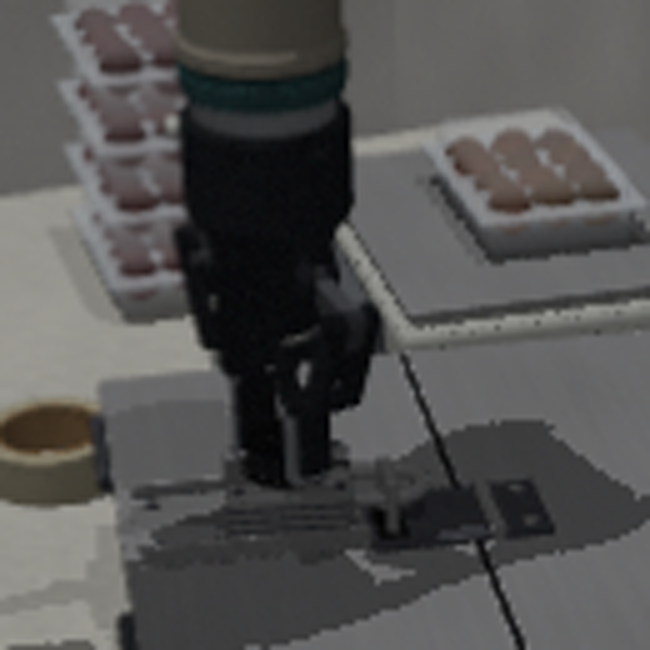

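Emit:
arm_command(
  commands=[
    [2,[-0.1,0.15,0],-0.12],
    [2,[0,0,0],-0.12],
    [2,[0,0,0],-0.12],
    [2,[0,0,0],-0.1],
    [2,[0,0,0],0],
    [2,[0,0,0],0],
  ],
)

```text
clock: 13.0
position: [0.4937, 0.1355, 0.1489]
ee_rot: [0.44, -0.441, 0.554, -0.552]
contact_force: [-1.7, 3.3, 0.6]
width: 0.036
```

```bash
cat > st.py <<'E'
from h import *
from scipy.spatial.transform import Rotation as R
s=manip.get_state();print(s["clock"],s["position"],s["width"],s["moment"],s["contact_force"],s["qpos"])
q=s["ee_rot"];M=R.from_quat([q[1],q[2],q[3],q[0]]).as_matrix();print("yaw",np.arctan2(M[1,0],M[0,0]))
E
python3 st.py
```

```text
13.0 [0.4937262  0.1354568  0.14891872] 0.03599532633430552 [ 0.58444092  0.26662432 -0.01835519] [-1.72646595  3.28097396  0.61163025] [1.30948920e-01 2.61095490e-01 1.79175727e+00 1.39159822e-03
 1.09010743e+00 1.92647756e+00]
yaw -1.79617352460579
```

Release gently, rise and look at the pointer.

Emit:
arm_command(
  commands=[
    [4,[0,0,0],0],
    [5.5,[0,0,0],0],
    [7,[0,0,0],0],
    [7,[0,0,0],0],
    [7,[0,0,2],0],
    [8,[0,0,3],0],
    [8,[0,0,3],0],
    [8,[0,0,0],0],
  ],
)

```text
clock: 13.8
position: [0.4971, 0.1351, 0.2335]
ee_rot: [-0.443, 0.437, -0.552, 0.555]
contact_force: [1.1, 0.1, 1.3]
width: 0.0799
```

```bash
python3 - <<'E'
from h import *
s=manip.get_state();print(s["position"])
d=manip.get_image("side");np.savez("side8.npz",**d)
crop(d,"pics/s8.png",225,345,160,240,6)
d=manip.get_image("top");np.savez("top8.npz",**d)
crop(d,"pics/t8.png",160,360,140,340,3)
E
```

```text
[0.49714668 0.13511018 0.23354421]
```

View pics/s8.png

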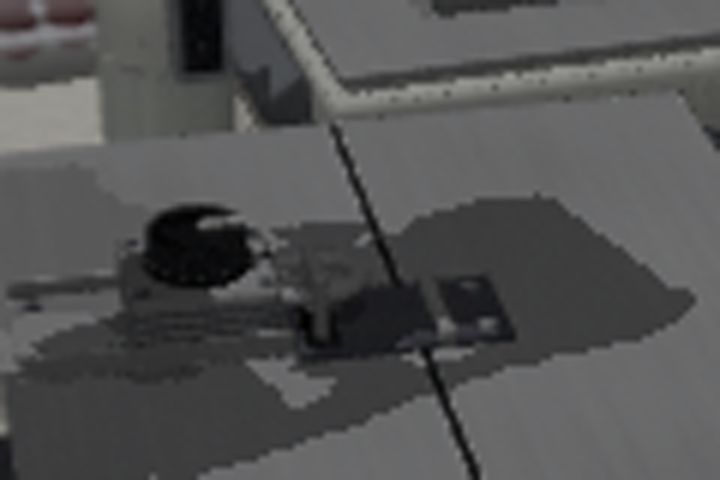

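View pics/t8.png

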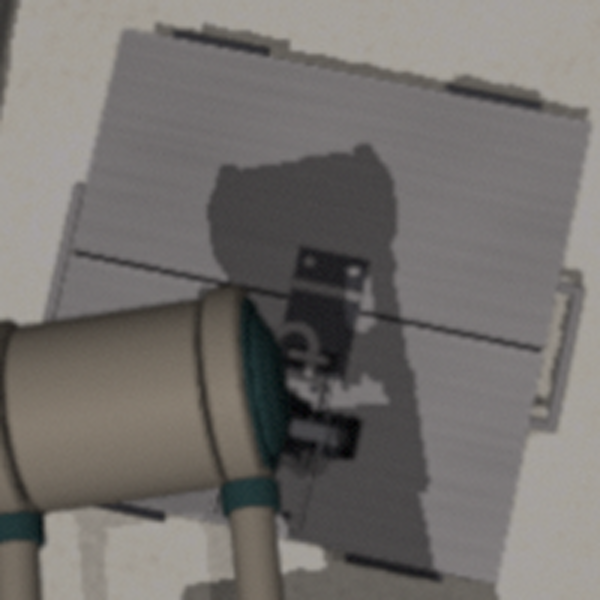

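```bash
python3 - <<'E'
from h import *
d=load("side8.npz");f=lambda p:(p[0]/6+225-.4,p[1]/6+160-.4)
crop(d,"pics/s8z.png",240,290,185,225,14)
o=None
g=d["pixels"].astype(int).mean(2)
print(g[190:206,246:276].astype(int))
E
```

```text
[[103 103 102 102 101 100 101 101 102 101 102 103 103 102 103 104 104 104
  105 104 104 104 104 103 105 105 105 104 104 105]
 [103 102 102 102 101 100 100 100 101 101 101 102 104 103 103 103 104 104
  105 104 104 104 104 104 104 105 105 105 103 105]
 [102 103 102 102 101 100 100 100 101 101 101 102 103 103 102 102 103 103
  104 105 104 103 104 103 104 105 105 105 104 104]
 [102 103 103 102 101 101  99 100 101 101 101 101 103 103 102 102 103 103
  103 104 104 102 103 104 103 104 105 105 104 103]
 [ 90  90  90  99 102 101  99  82  64  46  44  44  34  43  45  61  82 102
  103 104 103 103 103 103 103 104 105 105 105 104]
 [ 88  88  88  89  90  66  39  24  17  11   8   9   5  11  11  20  28  48
   81 102 104 104 103 103 104 104 105 105 104 104]
 [ 88  88  88  88  59  22   4   8   5   3   4   5  41  83  85  86  85 116
  118 112 105 105 103 103 104 104 104 105 105 104]
 [ 88  89  88  61  22   6   8   6   6  11  10  27 100 101  86  84  53  59
   61  52 102 105 104 104 104 103 103  90 105  69]
 [ 88  88  88  44  10   6  13  12  11  13  11  14  34  36  29  29  19  18
   19  19  41  61  92 103 
[... 200 characters left out ...]
 12  14  16  15  14  11
   16  11  80 102  93  75 103 103 102  66  62  62]
 [ 73  86  90  38  15  12  10   8   8   5  10  12  10  11   5  11  15  12
   15  13  39 101 102  63 103  70  66  62  62  54]
 [ 58  52  46  17  13  10  12   9   6  11  14  12  15   9   9  10   9  11
   11  11  14  56  49  20  52  61  63  63  68  57]
 [ 47  45  37  28  16  11  10  11   9  12  11   9  11  10  11   8  11  12
   14  13  23  47  78  88  56  68  70  68  69  52]
 [ 46  46  36  14  24  14  10  12  10  16   6  10  10  11  13  11  11  11
   10   7  17  57 101 101  70  60  59  57  55  48]
 [ 47  46  46  27  10   7  25  13   9  13   9   9  11   7  15  12  28  12
    9  14  97 101 104 105  90  64  74  54  50  52]]
```

View pics/s8z.png

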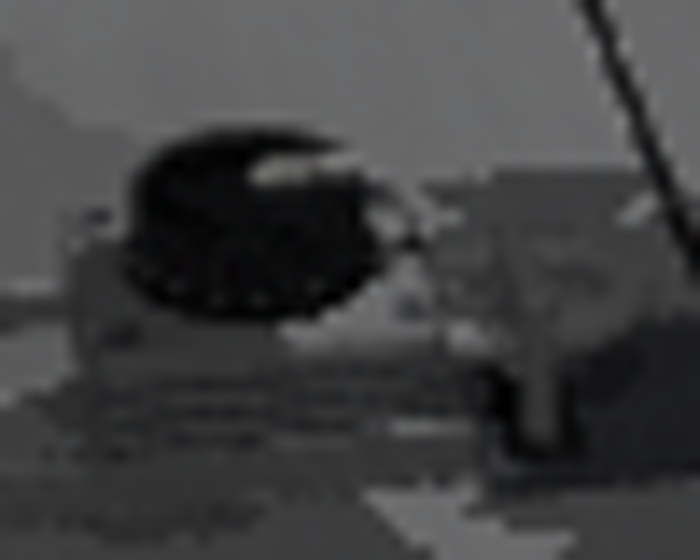

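```bash
python3 - <<'E'
from h import *
for fn,pts in (("side8.npz",[(258,197.1),(265,196.1)]),("side0.npz",[(252.4,194.4),(256.4,197.0)])):
    d=load(fn);a,b=[onz(d,*p,.146) for p in pts];print(fn,a,b,"dir",np.arctan2(*(b-a)[1::-1]),np.hypot(*(b-a)[:2]))
d=load("side8.npz")
g=d["pixels"].astype(float).mean(2)[195:199,257:267]
w=np.clip(g-45,0,None);vs,us=np.mgrid[195:199,257:267]
P=np.array([onz(d,u,v,.146)[:2] for u,v in zip(us.ravel(),vs.ravel())]);W=w.ravel();c=(P*W[:,None]).sum(0)/W.sum();C=((P-c)*W[:,None]).T@(P-c);e,V=np.linalg.eigh(C);v=V[:,1]*np.sign(V[0,1]);print(c,np.arctan2(v[1],v[0]),"chest",-.2175)
# expected pointer positions (inner r~2, outer r~18) for each click, from centre
cc=np.array([.4937,.1345])
for k in (-1,0,1,2):
    a=-.2175+k*np.pi/8;u=np.array([np.cos(a),np.sin(a)])
    print(k,[proj(d,[*(cc+r*u),.146]).round(1) for r in (.002,.018)])
E
```

```text
side8.npz [0.49783546 0.13381863 0.146     ] [0.51457642 0.13158398 0.146     ] dir -0.13269908064735708 0.016889445966194117
side0.npz [0.49061596 0.15221819 0.146     ] [0.49460505 0.13587045 0.146     ] dir -1.3314588829473102 0.016827401031798854
[0.50974796 0.13351107] -0.09679596726133032 chest -0.2175
-1 [array([257.1, 197.4]), array([263.7, 198. ])]
0 [array([257.1, 197.2]), array([263.8, 196.6])]
1 [array([257. , 197.1]), array([262.8, 195.3])]
2 [array([256.8, 197. ]), array([260.8, 194.3])]
```

Emit:
arm_command(
  commands=[
    [8.5,[0.2,0,-3],0],
    [8.5,[0,0,-3],0],
    [8.5,[0,0,-1.5],0],
    [8.5,[0,0,-0.6],0],
    [8.5,[0,0,0],0],
    [6,[0,0,0],0],
    [5,[0,0,0],0],
    [4,[0,0,0],0],
    [2,[0,0,0],0],
    [2,[0,0,0],0],
    [2,[0,0,0],0],
  ],
  grip_force=60,
)

```text
clock: 15.0
position: [0.4969, 0.1348, 0.1495]
ee_rot: [-0.441, 0.44, -0.553, 0.554]
contact_force: [0.2, -0.1, 5.4]
width: 0.0353
```

```bash
python3 st.py
```

```text
15.0 [0.49686064 0.13482668 0.14954127] 0.03534950230886932 [-0.09706788  0.17323682  0.01670359] [ 0.17748623 -0.05184265  5.36588608] [ 1.30027187e-01  2.63040972e-01  1.78709090e+00 -4.38151754e-04
  1.08965403e+00  1.92807526e+00]
yaw -1.7978454045085408
```

Emit:
arm_command(
  commands=[
    [2,[-0.29,0.06,0.1],0],
    [2,[-0.39,0.09,0],0],
    [2,[-0.39,0.09,0],0],
    [2,[-0.39,0.09,0],0],
    [2,[-0.39,0.09,0],0],
    [2,[-0.39,0.09,0],0],
  ],
)

```text
clock: 15.6
position: [0.4748, 0.14, 0.1496]
ee_rot: [-0.441, 0.439, -0.553, 0.554]
contact_force: [4.7, -1.4, -0.0]
width: 0.0354
```

```bash
python3 st.py
```

```text
15.6 [0.47482597 0.1400255  0.14964119] 0.03539404885165909 [-0.14612776 -0.88992011  0.00388048] [ 4.65865765 -1.38570994 -0.0093219 ] [ 1.46466208e-01  2.34972435e-01  1.82752351e+00 -5.60036798e-04
  1.07657374e+00  1.94464367e+00]
yaw -1.7979118461790318
```

Emit:
arm_command(
  commands=[
    [2,[-0.39,0.09,0],0],
    [2,[-0.39,0.09,0],0],
    [2,[0,0,0],0],
    [2,[0,0,0],0],
  ],
)

```text
clock: 16.0
position: [0.4661, 0.142, 0.1496]
ee_rot: [0.44, -0.44, 0.554, -0.553]
contact_force: [3.1, -0.0, 2.7]
width: 0.0355
```

Emit:
arm_command(
  commands=[
    [2,[-0.2,0.045,0],0],
    [2,[-0.2,0.045,0],0],
    [2,[0,0,0],0],
  ],
)

```text
clock: 16.3
position: [0.4632, 0.1426, 0.1496]
ee_rot: [-0.441, 0.44, -0.553, 0.554]
contact_force: [5.8, -1.8, 0.9]
width: 0.0354
```

```bash
python3 st.py; python3 - <<'E'
from h import *
d=manip.get_image("side");np.savez("side9.npz",**d)
crop(d,"pics/s9.png",225,345,140,240,6)
E
```

```text
16.3 [0.46318245 0.14263537 0.14960397] 0.035392720297141474 [-0.15409817 -0.92963734  0.04453099] [ 5.76727108 -1.84709531  0.91808525] [ 1.55469680e-01  2.20485977e-01  1.84814161e+00 -6.75737439e-04
  1.07060634e+00  1.95365013e+00]
yaw -1.7978566699761125
```

View pics/s9.png

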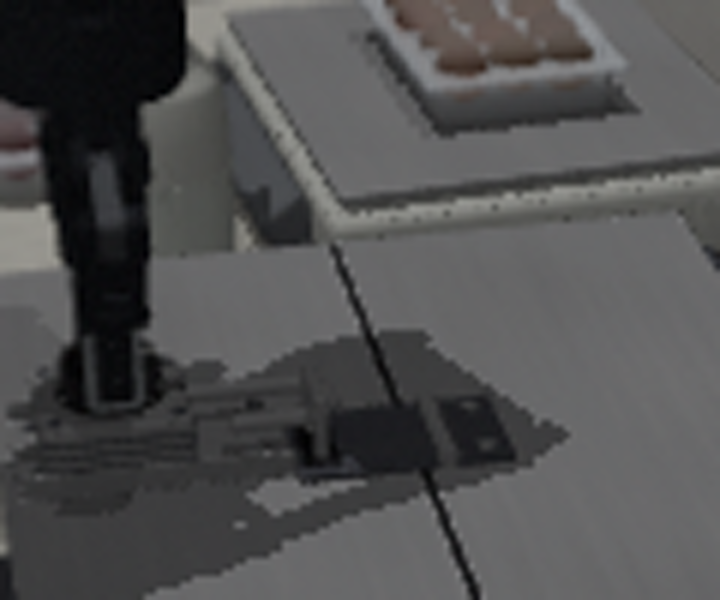

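Emit:
arm_command(
  commands=[
    [2,[-0.2,0.045,0],0],
    [2,[0,0,0],0],
    [2,[0,0,0],0],
  ],
)

```text
clock: 16.65
position: [0.4629, 0.1428, 0.1497]
ee_rot: [-0.442, 0.439, -0.552, 0.555]
contact_force: [8.0, -2.1, -2.1]
width: 0.0357
```

Emit:
arm_command(
  commands=[
    [2,[-0.2,0.045,0],0],
    [2,[0,0,0],0],
    [2,[0,0,0],0],
  ],
)

```text
clock: 16.95
position: [0.4625, 0.1429, 0.1497]
ee_rot: [-0.442, 0.438, -0.551, 0.556]
contact_force: [11.3, -2.3, -4.9]
width: 0.0353
```

Emit:
arm_command(
  commands=[
    [2,[0.4,-0.09,0],0],
    [2,[0.59,-0.13,0],0],
    [2,[0.59,-0.13,0],0],
    [2,[0.59,-0.13,0],0],
    [2,[0.59,-0.13,0],0],
    [2,[0.59,-0.13,0],0],
    [2,[0.4,-0.09,0],0],
    [2,[0.2,-0.04,0],0],
    [2,[0,0,0],0],
    [2,[0,0,0],0],
  ],
)

```text
clock: 17.95
position: [0.4914, 0.136, 0.1495]
ee_rot: [0.437, -0.443, 0.557, -0.55]
contact_force: [-8.5, 2.8, 13.7]
width: 0.0358
```

```bash
python3 st.py; python3 - <<'E'
from h import *
d=manip.get_image("side");np.savez("side10.npz",**d)
crop(d,"pics/s10.png",225,345,140,240,6)
E
```

```text
17.95 [0.49136698 0.13599693 0.14948842] 0.035801626534062166 [ 0.45367387  1.46824471 -0.01403845] [-8.47835605  2.81905461 13.71811086] [0.13091439 0.26288621 1.78755876 0.00415646 1.10390861 1.9277635 ]
yaw -1.798736999751851
```

View pics/s10.png

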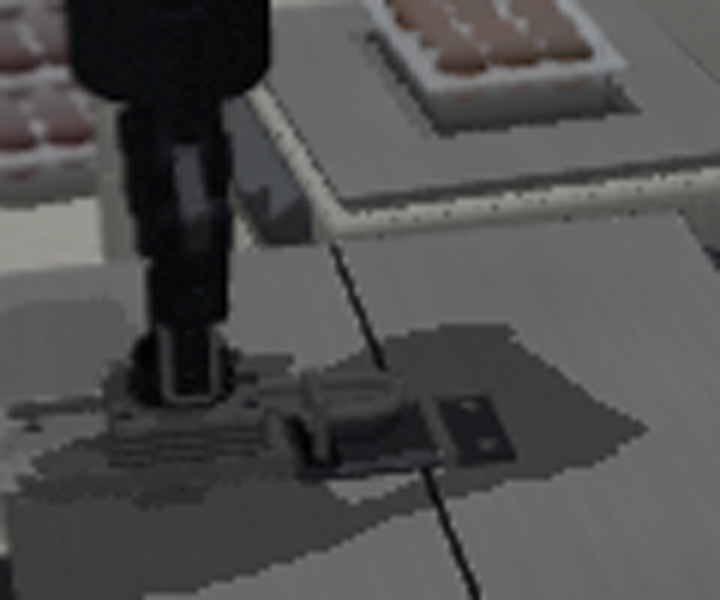

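Emit:
arm_command(
  commands=[
    [2,[0,0,0.15],0],
    [2,[0,0,0],0],
    [2,[0,0,0],0],
  ],
)

```text
clock: 18.3
position: [0.4959, 0.135, 0.15]
ee_rot: [0.439, -0.441, 0.554, -0.553]
contact_force: [-1.5, 0.8, -0.1]
width: 0.0355
```

```bash
python3 st.py
```

```text
18.3 [0.49587755 0.13498107 0.14995552] 0.0355480413821482 [0.18745317 0.166253   0.02916983] [-1.52768251  0.80137101 -0.09396997] [1.29990912e-01 2.64162015e-01 1.78424797e+00 5.30439487e-04
 1.09731840e+00 1.92775601e+00]
yaw -1.79800592180869
```

Emit:
arm_command(
  commands=[
    [2,[0.3,-0.065,0.05],0],
    [2,[0.3,-0.065,0],0],
    [2,[0,0,0],0],
    [2,[0,0,0],0],
  ],
)

```text
clock: 18.7
position: [0.5039, 0.1333, 0.151]
ee_rot: [0.44, -0.44, 0.554, -0.553]
contact_force: [-0.6, -0.1, -4.4]
width: 0.0356
```

```bash
python3 st.py
```

```text
18.7 [0.50385494 0.1333427  0.15100043] 0.03559817707987147 [-0.02221471  0.04143217  0.01505597] [-0.62231498 -0.14593372 -4.42149841] [ 1.25340622e-01  2.71624876e-01  1.77018111e+00 -2.95777480e-04
  1.10039922e+00  1.92374677e+00]
yaw -1.7982718932108805
```

Emit:
arm_command(
  commands=[
    [2,[0.2,-0.045,0],0],
    [2,[0.2,-0.045,0],0],
    [2,[0,0,0],0],
    [2,[0,0,0],0],
  ],
)

```text
clock: 19.1
position: [0.5077, 0.1327, 0.1513]
ee_rot: [-0.44, 0.44, -0.553, 0.553]
contact_force: [-0.5, 0.8, -3.5]
width: 0.0359
```

```bash
python3 st.py; python3 - <<'E'
from h import *
d=manip.get_image("side");np.savez("side11.npz",**d)
crop(d,"pics/s11.png",225,345,140,240,6)
E
```

```text
19.1 [0.50772734 0.13266486 0.15132985] 0.03588618422004194 [-0.03193573  0.03355891 -0.01322626] [-0.47832641  0.82894009 -3.45683053] [ 1.22998242e-01  2.75995135e-01  1.76272764e+00 -9.55013447e-05
  1.10292609e+00  1.92108518e+00]
yaw -1.798043863774665
```

View pics/s11.png

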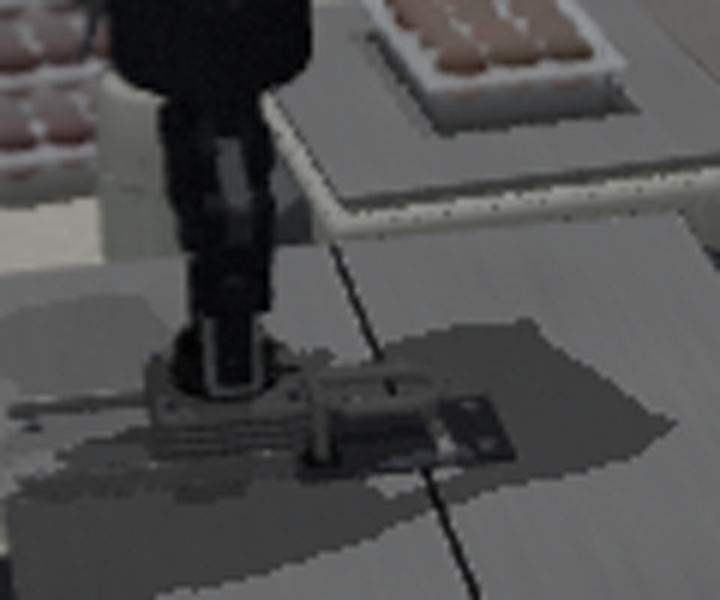

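Emit:
arm_command(
  commands=[
    [2,[0,0,0.4],0],
    [2,[0,0,0.4],0],
    [2,[0,0,0.4],0],
    [2,[0,0,0],0],
  ],
)

```text
clock: 19.55
position: [0.5083, 0.1328, 0.1643]
ee_rot: [-0.441, 0.44, -0.553, 0.554]
contact_force: [0.3, -0.7, -2.4]
width: 0.0356
```

```bash
python3 st.py
```

```text
19.55 [0.50825761 0.13277874 0.1642826 ] 0.03557536441268194 [-0.02910309  0.0518841   0.0090827 ] [ 0.25588613 -0.65618982 -2.35755934] [ 1.23086853e-01  2.63657752e-01  1.74417880e+00 -8.83561305e-05
  1.13188343e+00  1.92106834e+00]
yaw -1.7979435060884055
```

Emit:
arm_command(
  commands=[
    [2,[0,0,1],0],
    [2,[0,0,1.5],0],
    [2,[0,0,2],0],
    [2,[0,0,2],0],
    [2,[0,0,2],0],
    [2,[0,0,2],0],
    [2,[0,0,1.5],0],
    [2,[0,0,0.7],0],
    [2,[0,0,0],0],
    [2,[0,0,0],0],
    [2,[0,0,0],0],
  ],
)

```text
clock: 20.65
position: [0.5071, 0.1326, 0.2893]
ee_rot: [0.439, -0.441, 0.554, -0.553]
contact_force: [0.2, -0.2, -2.8]
width: 0.0351
```

```bash
python3 st.py; python3 - <<'E'
from h import *
d=manip.get_image("side");np.savez("side12.npz",**d)
crop(d,"pics/s12.png",210,350,90,230,5);crop(d,"pics/s12b.png",250,510,300,480,3)
d=manip.get_image("top");np.savez("top12.npz",**d)
crop(d,"pics/t12.png",170,570,150,350,2)
E
```

```text
20.65 [0.5070584  0.13262316 0.28927222] 0.03511520548748312 [-0.01616988  0.02809245  0.00055451] [ 0.22980707 -0.15250464 -2.75864554] [ 1.23066053e-01  1.78901583e-01  1.53460741e+00 -7.02193030e-05
  1.43032552e+00  1.92105644e+00]
yaw -1.797979606406829
```

View pics/s12.png

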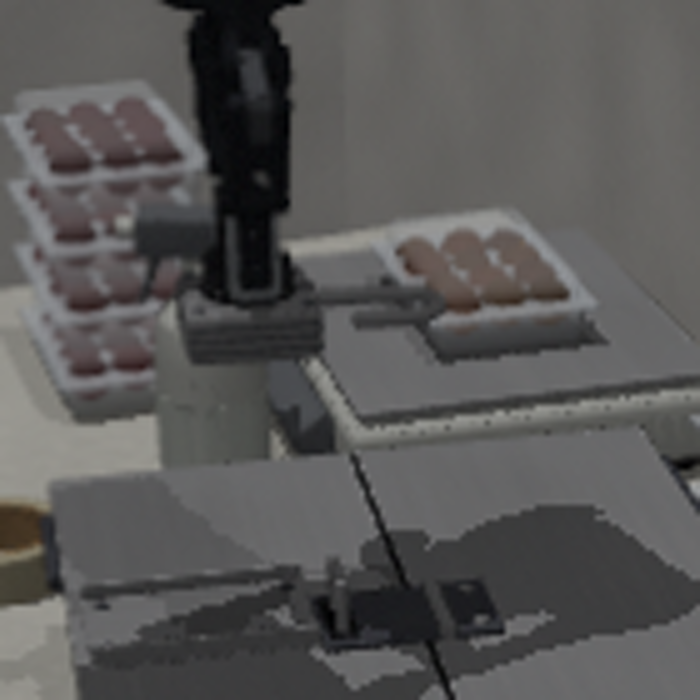

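View pics/t12.png

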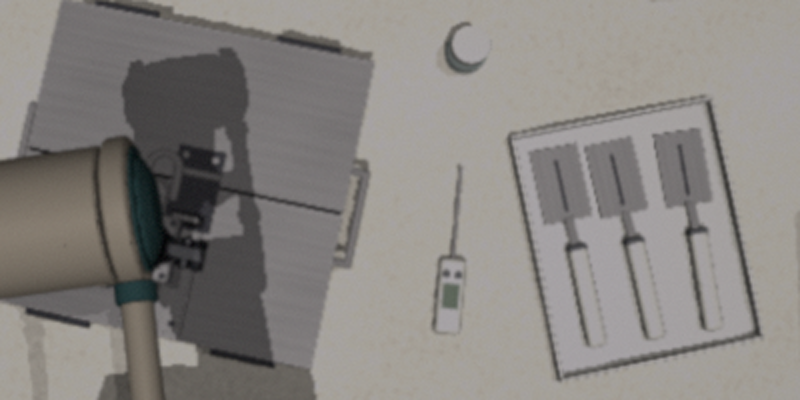

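Emit:
arm_command(
  commands=[
    [2,[0,0,0],0],
    [2,[0,0,0],0],
    [2,[0,0,0],0],
  ],
)

```text
clock: 21.05
position: [0.5076, 0.1327, 0.2902]
ee_rot: [0.44, -0.44, 0.554, -0.553]
contact_force: [0.3, -0.6, -3.5]
width: 0.0353
```

```bash
python3 - <<'E'
from h import *
a=load("side12.npz");b=manip.get_image("side")
d=np.abs(a["pixels"].astype(int)-b["pixels"].astype(int)).max(2);print("moved px",(d[90:200,230:320]>40).sum())
f=lambda p:(p[0]/5+210-.4,p[1]/5+90-.4)
z=.2893-.150+.104+.013
p,q=onz(b,*f((355,319)),z),onz(b,*f((322,322)),z);print("tip-case gap",np.hypot(*(p-q)[:2]))
print(manip.get_state()["position"],manip.get_state()["width"],abs(manip.get_state()["qd"]).max())
print(manip.sign_off())
E
```

```text
moved px 6
tip-case gap 0.014896001143368245
[0.50767318 0.13267589 0.29023105] 0.03550318254246736 0.00282705973538546
the job is handed in; nothing more can be done
None
```

I laid the scraper flat in the tray's empty strip, blade the same way as the other two. I then turned the dial five clicks clockwise to the index mark, pulled the lock back until the shackle was fully open, unhooked it and lifted it. I handed the job in at about 21 s while still holding it; the hand-in gives no verdict.

**Last checks:**
- **Lock:** it is held still and dial up, with its underside about 24 cm above the table (14 cm above the lid). The gap between leg tip and case measures about 15 mm, against 14 mm expected when fully open.
- **Scraper:** in the tray frame I measured it at about x = -5 mm, y = +71 mm just before lowering, then shifted it 3 mm toward the middle. The pictures afterwards show it flat and parallel, with the two neighbours apparently unmoved.
- **Other items:** the jar and probe look untouched in the last pictures. I did not check the spray bottle and tape roll separately; the arm never touched them.

**What disagreed:**
- **Dial angle:** the pointer's angle read about 0.1 rad off the mark in the side view, which is less than half a click. The shackle then slid open, so the dial was on the mark.
- **Sticking:** on the forward slide the lock briefly stuck because I was pressing it down (about 14 N). Raising the arm by 1.5 mm freed it.

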